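# Make up two wardrobe-door fitting kits

### The job

Make up the fittings for two wardrobe doors: each of the two wooden trays gets one cup hinge, lying flat on the floor of its longer bay, and one wooden knob, standing upright on its foot in its square bay. Finish one tray's kit before you bring anything to the other tray, so that the kits do not get mixed up; which tray comes first does not matter.

Things in the scene. Friction and masses are not known exactly. Their poses are not given: they have to be found in the camera images.
- hinge_a: loose nickel cup hinge, 92 mm long, lying flat: round cup 40 across, 12 high, flange 58 wide; straight arm 16 wide, 52 long, 17 high. Origin on the underside, where arm meets cup; z up. In its frame (mm) cup centre (0,-26), arm centre (13,19.5), arm direction (0.276,0.961). 0.07 kg. Both hinges alike, either fits either tray; grip across the arm.
- hinge_b: loose nickel cup hinge, 92 mm long, lying flat: round cup 40 across, 12 high, flange 58 wide; straight arm 16 wide, 52 long, 17 high. Origin on the underside, where arm meets cup; z up. In its frame (mm) cup centre (0,-26), arm centre (13,19.5), arm direction (0.276,0.961). 0.07 kg. Both hinges alike, either fits either tray; grip across the arm.
- knob_a: loose turned dark wooden knob, 30 mm high, standing on its round foot (27 across); waist 19; head 34 across, its rim straight from 16 to 26 up. Origin: centre of the foot's underside; z up along the knob's axis. 0.04 kg. Both knobs alike, either fits either tray; grip across the head.
- knob_b: loose turned dark wooden knob, 30 mm high, standing on its round foot (27 across); waist 19; head 34 across, its rim straight from 16 to 26 up. Origin: centre of the foot's underside; z up along the knob's axis. 0.04 kg. Both knobs alike, either fits either tray; grip across the head.
- tray_a: fixed wooden tray, 222 x 92 mm outside; floor 4 thick, walls and divider 4 thick, tops 12 above the bench. Origin: centre of the underside; x along its length, z up. Longer bay (hinge) 126 x 84 inside, centre x=-44, y=0; square bay (knob) 84 x 84, centre x=+65, y=0. Both trays alike, empty at the start.
- tray_b: fixed wooden tray, 222 x 92 mm outside; floor 4 thick, walls and divider 4 thick, tops 12 above the bench. Origin: centre of the underside; x along its length, z up. Longer bay (hinge) 126 x 84 inside, centre x=-44, y=0; square bay (knob) 84 x 84, centre x=+65, y=0. Both trays alike, empty at the start.

How it is judged:
By the outcome, as a careful person would: the job done as asked, in the order asked, and still so for the second after the job is handed in, with the robot touching nothing.
It also fails if it takes over 128 s, if anything falls off the work surface, if the arm or the gripper's body presses on something with over 40 N, if the wrist force passes 120 N, or if a joint passes its speed limit or range.

### The arm

A 6-joint arm with a two-finger parallel gripper is mounted at the origin on a cart in front of the work surface, level with it; the furniture and walls round the work are solid. World frame = base frame: x ahead of the robot, y to its left, z up, the work surface at z = 0. Lengths are in mm, angles in rad, forces in N, time in s.
With the tool pointing down it reaches from about 325 to 900 mm from the base axis. Payload 6.1 kg.
Tool frame: the origin (TCP) lies between the finger pads; the fingertips stand 19 mm ahead of it and the grasp point (between the pads) is the TCP (manip.tips_ahead is the distance from the TCP to the fingertips, in mm); z points along the fingers, y is the line along which they close (so a half turn about z gives the same grasp; the last joint's range is limited). The gripper opens to 85 mm and grips with 20 to 120 N. Pads are 22 mm wide; open, the fingers measure 114 mm over their backs; the gripper's body (76 mm by 85 mm) begins 54 mm behind the grasp point. The pads swing forward as they close: fully open they stand 13 mm farther back than shut.
Start: joints at [-1.341, 0.22, 1.526, -0, 1.395, -0.126], TCP at [217.705, -585.85, 250.3] pointing down, gripper open.
Joint ranges: [-2.98, 2.98], [-0.91, 2.08], [0.09, 2.57], [-1.24, 4.39], [0.2, 2.65], [-2.68, 2.68]. Speed limits (rad/s): [2.57, 2.57, 3.01, 3.14, 3.14, 3.14].

### API

Orientations are given as a unit quaternion [x, y, z, w].
In Python, from bench import manip, eyes gives the robot as it stands.
- The arm moves only by the tool carry_out, never from a script. Its argument "steps" is a list that holds one entry, the list of rows, each a list of 5 numbers: the finger opening in mm, from 0 to 85.4, then the shift along the tool's x, y, z in mm, then the turn about the tool's z in degrees. In form: [[[gripper, dx, dy, dz, spin], ...]]. A call has 1 to 5 rows; each row shifts and turns the commanded pose from where the row before left it, along the tool's axes as they then stand; what a row does not reach is not made up. A row lasts 1/8 s, in which the tool goes at most 62.5 mm and 10.7 degrees, less where a joint would pass 70% of its speed; a pose out of reach is approached as far as the arm can. A call is refused whole if a number of a shift passes 62.5 or a number of a turn 10.7, either way. A call with a gripper value outside its range is refused whole. The fingers move at their own pace and stop on an object; the grip force is fixed at half the most. Time passes only in rows, so rows that do not move let the fingers close. It gives the time, the measured TCP pose, the force, the opening and the grip force at its end, in the units of the state.
- manip.state(): the state, without advancing time (a new reading comes with each control period).
- eyes.grab_frame(name): name is "side" or "top" or "wrist"; returns the picture (384x512x3 uint8, blue, green, red); there is no depth.
- eyes.get_calibration(name): a dict with "fx", "fy", "cx", "cy" (pixels), "rvec" (rotation vector, rad) and "tvec" (3), from world to camera coordinates, as OpenCV has them; the wrist camera has in their place "T_tool_cam" (4x4, takes a point from camera to tool coordinates, whose origin is the TCP and whose axes are the flange's). Camera axes: x right, y down, z forward; pixel columns grow to the right and rows downward; lengths in mm; the calibration is good to about 2 mm. A picture is of the moment at which its call begins: read the wrist's pose just before it. get_calibration takes no time and is no camera call.
- manip.finish_job(): hands the job in; it is judged then, once.
The state is a dict: "time": time; "joints": joint angles; "qd": joint speeds; "joint_torque": joint torques, N m; "ee_pos": TCP position; "tcp_rot": TCP orientation; "wrist_force": force on the tool from outside, world axes, zero at the start; "moment": the same for the moment, N m; "grip_width": finger opening in mm; "gripper_force": force on a finger pad.
Only numpy, scipy, OpenCV 4.12 (cv2) and the standard library are available. Lean on these libraries where they do the work, as an engineer would, in place of code of your own. Each camera call takes 0.05 s, during which the arm holds its last target. There are 200 camera calls.

## Working session

There is one attempt and no reset: what is moved stays moved. The work goes in short steps, Python scripts to look and compute and a tool call to move; the robot and the scene stay as the last step left them, time stands still between calls to the robot, and variables do not carry over. Pictures are saved under pics/ and viewed, at most 14 in all, crops included, and the job is handed in when it is done.

Besides the shell and the picture viewer there is one more tool, called after ">>>" as a command line: name --argument value ..., lists and objects as JSON in quotes. carry_out: Moves the arm, as the interface text tells. Its arguments: {"type":"object","properties":{"steps":{"type":"array","items":{"type":"array","items":{"type":"array","items":{"type":"number"}}}}},"required":["steps"]}

```bash
mkdir -p pics; ls; python3 - <<'E'
from bench import manip, eyes
import cv2
for n in("top","side"):
    cv2.imwrite(f"pics/{n}0.png",cv2.resize(eyes.grab_frame(n),(800,600),interpolation=cv2.INTER_CUBIC)); print(n,eyes.get_calibration(n))
print(eyes.get_calibration("wrist")); print(manip.state())
E
```

```text
pics
top {'fx': 423.8269224578305, 'fy': 423.8269224578305, 'cx': 260.21053612609603, 'cy': 190.67041536660415, 'rvec': array([ 2.17025031, -2.20070511,  0.13767078]), 'tvec': array([ -47.75398573,  495.59571634, 1000.13891503])}
side {'fx': 360.2757507514504, 'fy': 360.2757507514504, 'cx': 255.08262329980226, 'cy': 192.69180299237004, 'rvec': array([ 0.78723473, -2.4000532 ,  1.35058077]), 'tvec': array([408.73806438, 205.00865744, 795.3699378 ])}
{'fx': 337.88623813715253, 'fy': 337.88623813715253, 'cx': 260.9143973654049, 'cy': 197.6137909679263, 'T_tool_cam': array([[-2.60543191e-04, -9.61418351e-01, -2.75090324e-01,
         6.84731213e+01],
       [ 9.99999853e-01, -3.81065695e-04,  3.84675105e-04,
        -9.85693592e-01],
       [-4.74661191e-04, -2.75090184e-01,  9.61418309e-01,
        -1.23729662e+02],
       [ 0.00000000e+00,  0.00000000e+00,  0.00000000e+00,
         1.00000000e+00]])}
{'time': 0.1, 'joints': array([-1.34107826e+00,  2.21174259e-01,  1.52748102e+00,  7.32008987e-06,
        1.39469475e+00, -1.26106683e-01]), 'qd': array([ 5.61602680e-05, -5.19255478e-04, -3.22320073e-03, -7.80109289e-04,
       -1.30821632e-03, -1.36773125e-03]), 'joint_torque': array([ 1.13375182e-05, -4.98244536e+01, -3.90547407e+01, -3.73425955e-04,
        5.71421973e-03,  3.02189846e-07]), 'ee_pos': array([ 217.60643352, -585.35801942,  249.30017887]), 'tcp_rot': array([ 9.84215029e-01,  1.76974585e-01, -4.19027184e-05, -8.77697217e-04]), 'wrist_force': array([ 0.04431811, -0.02614314,  0.60876454]), 'moment': array([-0.03607833,  0.04581171,  0.01345377]), 'gripper_force': 0.0, 'grip_width': 85.67881409341176}
```

View pics/top0.png

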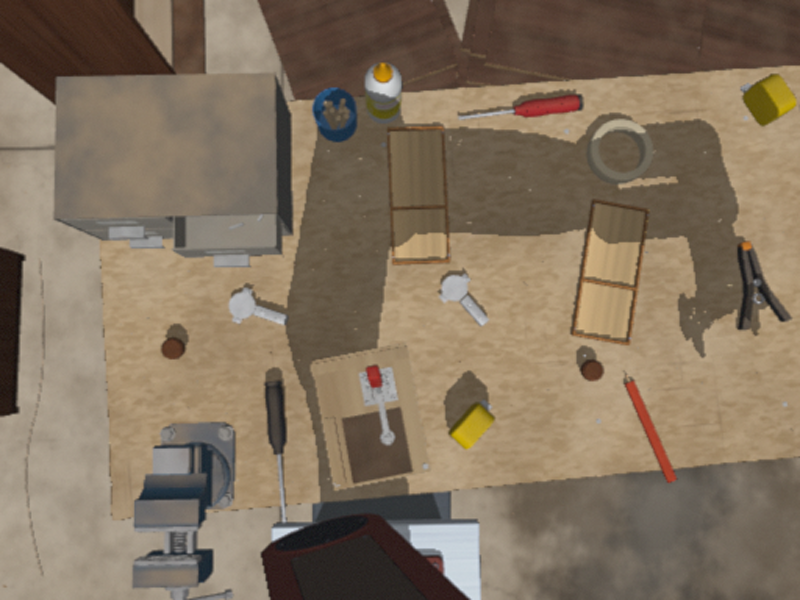

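View pics/side0.png

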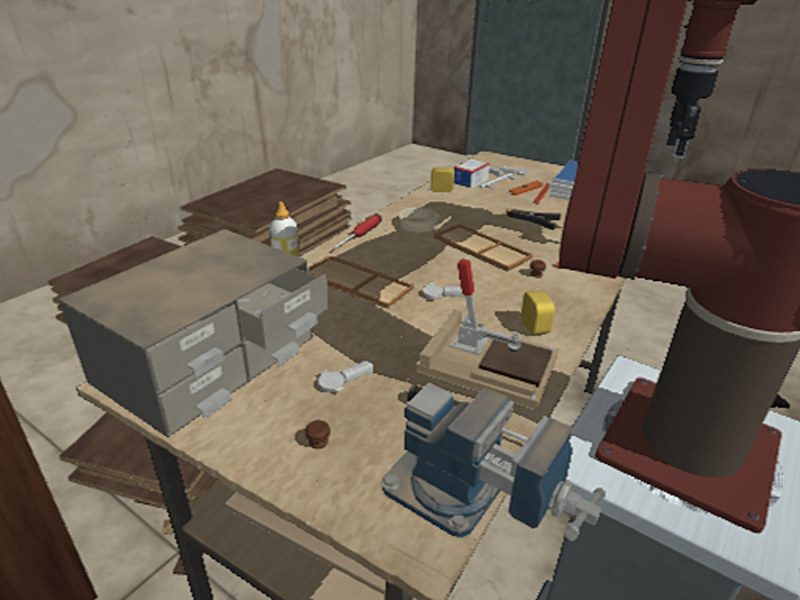

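The top view (800x600 pixels) shows:
- **Hinges:** cups at (243,305) and (455,288), with arm ends at (283,320) and (484,322).
- **Knobs:** (173,348) and (592,370).
- **Trays:** around (419,195) and (611,272), with the long bay on the far side in both.

The side view shows the knobs upright. The toggle clamp, drawer cabinet and glue bottle are the tall obstacles.

```bash
cat > h.py <<'E'
from bench import manip, eyes
import numpy as np, cv2
from scipy.spatial.transform import Rotation as R
def ray(n,uv,z,sc=1.0,st=None):
    c=eyes.get_calibration(n); 
    d=np.array([(uv[0]/sc-c['cx'])/c['fx'],(uv[1]/sc-c['cy'])/c['fy'],1])
    if n=="wrist":
        T=c['T_tool_cam']; Q=R.from_quat(st['tcp_rot']).as_matrix()
        o=Q@T[:3,3]+st['ee_pos']; w=Q@T[:3,:3]@d
    else:
        M=cv2.Rodrigues(c['rvec'])[0]; o=-M.T@c['tvec']; w=M.T@d
    return o+w*(z-o[2])/w[2]
def yaw(st):
    x=R.from_quat(st['tcp_rot']).as_matrix()[:,0]; return np.degrees(np.arctan2(x[1],x[0]))
def go(st,p,yw):
    "remaining tool-frame dx,dy,dz and spin to reach p with tool-x yaw yw (mod 180)"
    Q=R.from_quat(st['tcp_rot']).as_matrix()
    s=(yaw(st)-yw+90)%180-90
    return np.round(Q.T@(np.array(p)-st['ee_pos']),1),round(s,1)
E
python3 - <<'E'
from h import *
S=1.5625
P=lambda uv,z,n="top":ray(n,uv,z,S)[:2].round(0)
for k,uv,z in [("h1cup",(243,305),12),("h1end",(284,320),17),("h2cup",(455,288),12),("h2end",(484,322),17),("k1",(173,348),30),("k2",(592,370),30),
 ("clamp red",(374,375),100)]: print(k,P(uv,z))
for q in [[(388,127),(445,125),(449,262),(392,264)],[(593,201),(648,210),(629,343),(573,334)]]:
    w=np.array([P(u,12) for u in q]); c=w.mean(0); d=w[3]+w[2]-w[0]-w[1]; print("tray",w.tolist(),c,np.degrees(np.arctan2(d[1],d[0])),np.linalg.norm(d)/2)
print("side k",P((318,428),26,"side"),P((538,264),26,"side"),yaw(manip.state()))
E
```

```text
h1cup [488. 199.]
h1end [464. 135.]
h2cup [ 511. -131.]
h2end [ 456. -175.]
k1 [423. 300.]
k2 [ 380. -338.]
clamp red [379.  -5.]
tray [[772.0, -29.0], [775.0, -121.0], [552.0, -123.0], [550.0, -33.0]] [662.25 -76.5 ] -179.22751944460242 222.5202237999953
tray [[648.0, -356.0], [633.0, -445.0], [421.0, -404.0], [436.0, -316.0]] [ 534.5  -380.25] 169.1846576082143 215.8338481332342
side k [421. 305.] [ 378. -337.] 20.38717117773858
```

>>> carry_out --steps '[[[85,47,-35,20,0],[85,47,-35,20,0],[85,47,-35,20,0],[85,47,-35,20,0],[85,47,-35,20,0]]]'

```text
time: 0.72
ee_pos: [377.6, -338.1, 149.5]
tcp_rot: [0.984, 0.177, 0.0, -0.0]
wrist_force: [1.0, -0.0, -0.7]
grip_width: 84.9
gripper_force: 0.0
```

>>> carry_out --steps '[[[85,0,0,0,8],[85,0,0,0,8],[85,0,0,0,8],[85,0,0,0,7.4],[85,0,0,0,0]]]'

```text
time: 1.35
ee_pos: [376.8, -339.7, 149.9]
tcp_rot: [0.995, -0.095, -0.0, -0.0]
wrist_force: [-0.4, -0.7, -0.1]
grip_width: 85.1
gripper_force: 0.0
```

```bash
python3 - <<'E'
from h import *
s=manip.state(); im=eyes.grab_frame("wrist"); cv2.imwrite("pics/w1.png",im)
print(s['ee_pos'],yaw(s),s['time'])
E
```

```text
[ 376.84518528 -339.66828674  149.92163789] -10.944354622571188 1.35
```

View pics/w1.png

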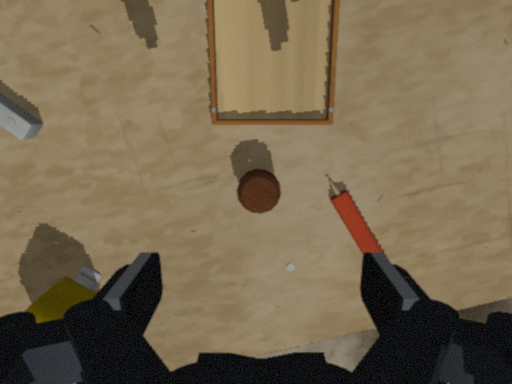

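The wrist view shows the knob head centred at (259,191). The tray's near outer corners are at (212,124) and (332,124), and the tray lines up with the tool. The pencil is clear if I open to 60 mm.

```bash
python3 - <<'E'
from h import *
s=manip.state()
k=ray("wrist",(259,191),26,1,s); a=ray("wrist",(212,124),12,1,s); b=ray("wrist",(332,124),12,1,s)
d=np.array(b-a)[:2]; print(k,a,b,np.linalg.norm(d)); n=np.array([-d[1],d[0]])/np.linalg.norm(d); 
if n[0]<0:n=-n
yw=np.degrees(np.arctan2(n[1],n[0])); m=((a+b)/2)[:2]
print("yaw",yw,"sq",m+n*46,"hinge bay",m+n*155,"ctr",m+n*111)
print(go(s,[k[0],k[1],22],-10.9))
E
```

```text
[ 379.61649149 -338.66009241   26.        ] [ 434.30325668 -312.87277909   12.        ] [ 417.1336646  -402.23165097   12.        ] 90.99342215288976
yaw -10.876371698242956 sq [ 470.89214473 -366.2319769 ] hinge bay [ 577.93413528 -386.79923871] ctr [ 534.72452442 -378.49685779]
(array([  2.6,  -1.5, 128. ]), np.float64(0.0))
```

>>> carry_out --steps '[[[60,2.6,-1.5,0,0],[60,0,0,50,0],[60,0,0,48,0],[60,0,0,30,0],[60,0,0,0,0]]]'

```text
time: 2.02
ee_pos: [378.3, -336.9, 19.8]
tcp_rot: [0.995, -0.095, -0.002, -0.002]
wrist_force: [0.6, -0.2, 0.3]
grip_width: 60.2
gripper_force: 0.0
```

>>> carry_out --steps '[[[20,0,0,0,0],[20,0,0,0,0],[20,0,0,0,0],[20,0,0,0,0],[20,0,0,0,0]]]'

```text
time: 2.65
ee_pos: [381.1, -340.4, 24.4]
tcp_rot: [0.995, -0.096, 0.001, 0.001]
wrist_force: [0.1, 0.8, 6.8]
grip_width: 31.8
gripper_force: 59.9
```

>>> carry_out --steps '[[[20,0,0,-20,0],[20,0,0,-30,0],[20,45,4,0,0],[20,45,4,0,0],[20,0,0,0,0]]]'

```text
time: 3.28
ee_pos: [469.3, -365.1, 73.4]
tcp_rot: [0.995, -0.095, 0.001, 0.001]
wrist_force: [0.0, 0.1, -0.3]
grip_width: 31.7
gripper_force: 59.7
```

```bash
python3 - <<'E'
from h import *
import time
for i in range(2):
    s=manip.state(); im=eyes.grab_frame("wrist"); print(s['ee_pos'],s['grip_width'],s['gripper_force'],yaw(s), go(s,[470.9,-366.2,26],-10.9))
cv2.imwrite("pics/w2.png",im)
E
```

```text
[ 469.34202105 -365.06447054   73.38070528] 31.701910509960943 59.723885937128216 -10.921412631220356 (array([ 1.6,  0.7, 47.4]), np.float64(-0.0))
[ 467.51734195 -364.1872892    72.66406825] 31.53451216538803 59.72452507339767 -10.941005222479063 (array([ 3.7,  1.3, 46.7]), np.float64(-0.0))
```

View pics/w2.png

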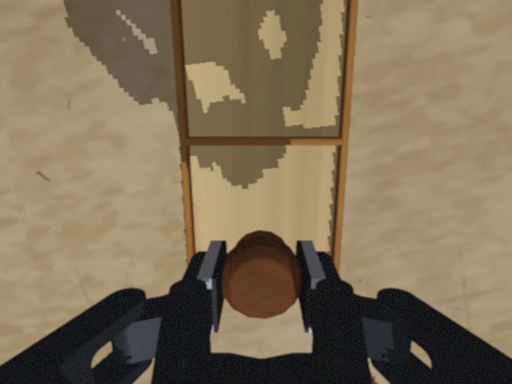

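The knob is gripped upright at (262,275) over the square bay, with the divider at row 141. I'll lower it and release.

>>> carry_out --steps '[[[20,2,1,20,0],[20,0,0,20,0],[20,0,0,5.5,0],[20,0,0,0,0],[20,0,0,0,0]]]'

```text
time: 4.0
ee_pos: [467.7, -364.6, 27.9]
tcp_rot: [0.995, -0.096, -0.001, -0.001]
wrist_force: [-5.8, 7.0, 21.0]
grip_width: 31.3
gripper_force: 62.3
```

>>> carry_out --steps '[[[48,0,0,0,0],[48,0,0,0,0],[48,0,0,0,0],[48,0,0,-25,0],[48,0,0,-50,0]]]'

```text
time: 4.62
ee_pos: [466.6, -363.7, 99.3]
tcp_rot: [0.995, -0.096, -0.003, -0.002]
wrist_force: [0.9, 0.0, 1.1]
grip_width: 47.7
gripper_force: 0.0
```

>>> carry_out --steps '[[[60,0,0,-50,0],[60,-8,-50,0,0],[60,-8,-50,0,0],[60,-8,-50,0,0],[60,-8,-50,0,0]]]'

```text
time: 5.25
ee_pos: [475.0, -161.4, 151.5]
tcp_rot: [0.995, -0.096, -0.0, -0.0]
wrist_force: [0.7, 0.6, -0.3]
grip_width: 59.8
gripper_force: 0.0
```

>>> carry_out --steps '[[[50,0,0,0,-10],[50,0,0,0,-10],[50,0,0,0,-10],[50,0,0,0,-10],[50,0,0,0,-10]]]'

```text
time: 5.88
ee_pos: [475.0, -162.9, 151.3]
tcp_rot: [0.942, 0.336, -0.0, -0.0]
wrist_force: [0.1, -0.5, -0.4]
grip_width: 49.8
gripper_force: 0.0
```

>>> carry_out --steps '[[[50,0,0,0,0],[50,0,0,0,0]]]'

```text
time: 6.12
ee_pos: [475.1, -162.9, 151.6]
tcp_rot: [0.943, 0.332, -0.0, -0.0]
wrist_force: [-0.3, -0.1, 0.5]
grip_width: 49.9
gripper_force: 0.0
```

```bash
python3 - <<'E'
from h import *
s=manip.state(); a=eyes.grab_frame("wrist"); b=eyes.grab_frame("top"); b=b[120:240,340:440]
b=cv2.resize(b,None,fx=2.8,fy=3.2,interpolation=cv2.INTER_CUBIC)
cv2.imwrite("pics/w3.png",np.hstack([a,b])); np.save("s3.npy",s,allow_pickle=True)
print(s['ee_pos'],yaw(s))
E
```

```text
[ 475.14498509 -162.92149782  151.56835931] 38.789096291193516
```

View pics/w3.png

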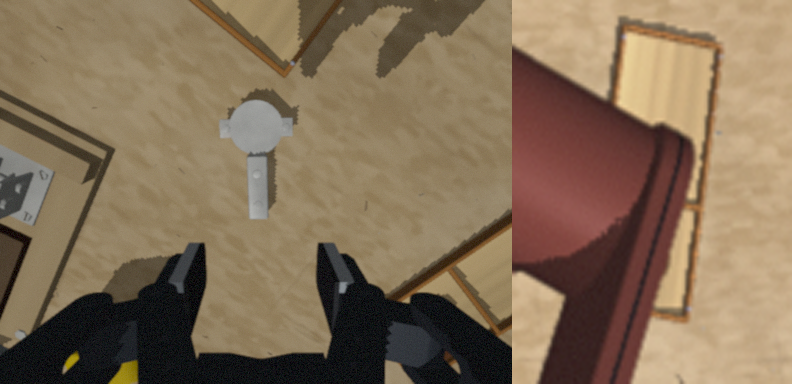

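The wrist view shows the hinge cup at (256,127) and the arm running from (257,157) to (259,218), almost in line with the tool. The arm hides the knob in the top view, so I'll check that later.

```bash
python3 - <<'E'
from h import *
s=manip.state()
c=ray("wrist",(256,127),12,1,s); e=ray("wrist",(258.5,218),17,1,s); q=ray("wrist",(257,157),17,1,s)
d=(c-e)[:2]; yw=np.degrees(np.arctan2(d[1],d[0])); p=(e+q)[:2]/2
print(c,e,q,np.linalg.norm(d),np.linalg.norm((q-e)[:2]),yw,p); print(go(s,[p[0],p[1],20],yw))
E
```

```text
[ 510.66598308 -127.89680003   12.        ] [ 455.77424845 -174.41744179   17.        ] [ 493.78448827 -142.45183399   17.        ] 71.95326706364085 49.66465960579277 40.2812132583983 [ 474.77936836 -158.43463789]
(array([  2.5,  -3.7, 131.7]), np.float64(-1.4))
```

>>> carry_out --steps '[[[50,7.5,-3.5,0,-1.4],[50,0,0,50,0],[50,0,0,50,0],[50,0,0,28,0],[50,0,0,0,0]]]'

```text
time: 6.85
ee_pos: [476.9, -154.0, 21.5]
tcp_rot: [0.938, 0.345, -0.002, -0.002]
wrist_force: [-0.5, 0.3, 0.3]
grip_width: 50.2
gripper_force: 0.0
```

>>> carry_out --steps '[[[5,0,0,0,0],[5,0,0,0,0],[5,0,0,0,0],[5,0,0,0,0],[5,0,0,0,0]]]'

```text
time: 7.48
ee_pos: [480.5, -156.2, 25.9]
tcp_rot: [0.939, 0.345, 0.001, 0.001]
wrist_force: [-0.4, 1.7, 6.8]
grip_width: 13.7
gripper_force: 60.5
```

>>> carry_out --steps '[[[5,0,0,-20,0],[5,0,0,-40,0],[5,0,0,-40,0],[5,0,0,0,0]]]'

```text
time: 7.98
ee_pos: [481.7, -156.9, 128.3]
tcp_rot: [0.939, 0.345, 0.003, 0.003]
wrist_force: [0.2, 0.4, -1.2]
grip_width: 14.2
gripper_force: 59.6
```

```bash
python3 - <<'E'
from h import *
s=manip.state(); a=eyes.grab_frame("wrist"); b=eyes.grab_frame("side"); b=b[130:230,200:360]
b=cv2.resize(b,(288,384),interpolation=cv2.INTER_CUBIC)
cv2.imwrite("pics/w4.png",np.hstack([a,b]))
print(s['ee_pos'],yaw(s),go(s,[563.2,-384,60],-10.9))
E
```

```text
[ 481.70968209 -156.92371995  128.32547463] 40.385269706095606 (array([-85.3, 225.2,  69.9]), np.float64(51.3))
```

View pics/w4.png

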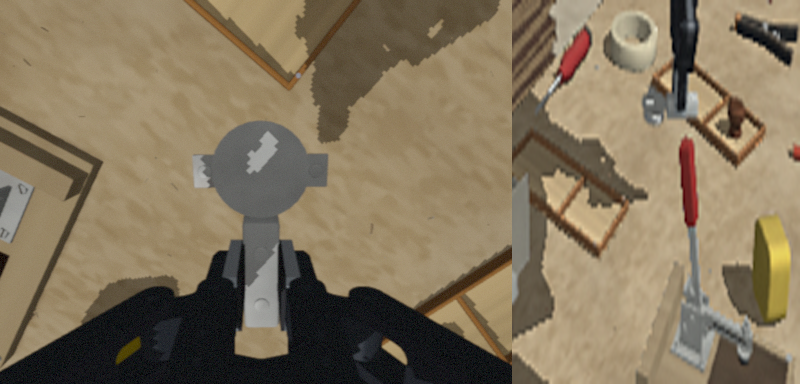

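The hinge is held straight, with its cup at (260,168). The side view shows the first knob upright in the square bay of its tray.

>>> carry_out --steps '[[[5,0,0,0,10.3],[5,0,0,0,10.3],[5,0,0,0,10.3],[5,0,0,0,10.3],[5,0,0,0,10.1]]]'

```text
time: 8.7
ee_pos: [477.6, -154.9, 121.9]
tcp_rot: [0.995, -0.098, -0.002, -0.001]
wrist_force: [0.3, -0.6, -0.4]
grip_width: 14.1
gripper_force: 59.6
```

>>> carry_out --steps '[[[5,24.6,41.5,0,0],[5,24.6,41.5,0,0],[5,24.6,41.5,0,0],[5,24.6,41.5,0,0],[5,24.6,41.5,0,0]]]'

```text
time: 9.32
ee_pos: [559.7, -383.2, 121.2]
tcp_rot: [0.995, -0.095, -0.001, -0.001]
wrist_force: [0.4, 0.6, -1.7]
grip_width: 14.2
gripper_force: 59.6
```

>>> carry_out --steps '[[[5,0,0,25,0],[5,0,0,25,0],[5,0,0,0,0],[5,0,0,0,0]]]'

```text
time: 9.82
ee_pos: [560.2, -382.3, 73.5]
tcp_rot: [0.995, -0.095, -0.0, -0.0]
wrist_force: [0.0, 0.4, -0.2]
grip_width: 13.8
gripper_force: 59.6
```

```bash
python3 - <<'E'
from h import *
s=manip.state(); a=eyes.grab_frame("wrist"); b=eyes.grab_frame("side"); b=b[130:230,200:360]
b=cv2.resize(b,(288,384),interpolation=cv2.INTER_CUBIC)
cv2.imwrite("pics/w5.png",np.hstack([a,b]))
print(s['ee_pos'],yaw(s),go(s,[563.2,-384,28],-10.9))
E
```

```text
[ 560.1955856  -382.28529555   73.49912982] -10.909510379771136 (array([ 3.3,  1.1, 45.5]), np.float64(-0.0))
```

View pics/w5.png

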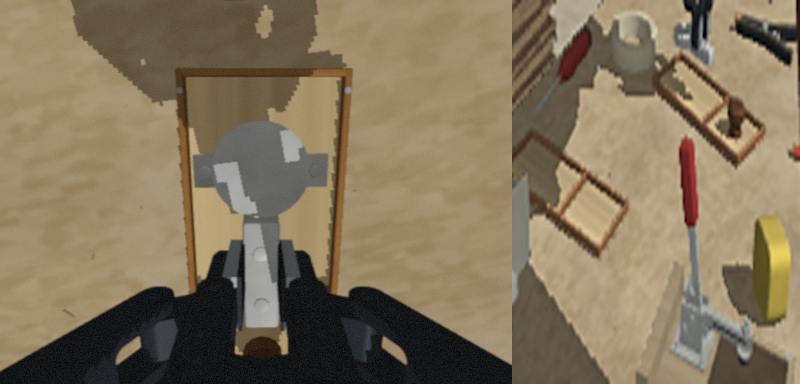

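Over the long bay the hinge is centred between the tray walls, which are at columns 177 to 351. I'll shift slightly and lower it.

>>> carry_out --steps '[[[5,2,1.5,25,0],[5,0,0,15,0],[5,0,0,5.5,0],[5,0,0,0,0],[5,0,0,0,0]]]'

```text
time: 10.55
ee_pos: [561.5, -383.6, 29.7]
tcp_rot: [0.995, -0.095, -0.001, -0.001]
wrist_force: [-7.3, 5.6, 16.9]
grip_width: 14.1
gripper_force: 62.7
```

>>> carry_out --steps '[[[34,0,0,0,0],[34,0,0,0,0],[34,0,0,0,0],[34,0,0,-25,0],[34,0,0,-50,0]]]'

```text
time: 11.18
ee_pos: [560.1, -382.8, 100.3]
tcp_rot: [0.995, -0.095, -0.003, -0.002]
wrist_force: [0.3, -0.8, -0.1]
grip_width: 34.1
gripper_force: 0.0
```

>>> carry_out --steps '[[[34,0,0,-40,0],[34,0,0,0,0],[34,0,0,0,0]]]'

```text
time: 11.55
ee_pos: [561.7, -384.1, 142.4]
tcp_rot: [0.995, -0.095, -0.0, -0.0]
wrist_force: [-0.1, 0.6, 0.3]
grip_width: 34.2
gripper_force: 0.0
```

```bash
python3 - <<'E'
from h import *
s=manip.state(); a=eyes.grab_frame("wrist"); b=eyes.grab_frame("side"); b=b[130:230,200:360]
b=cv2.resize(b,(288,384),interpolation=cv2.INTER_CUBIC)
cv2.imwrite("pics/w6.png",np.hstack([a,b]))
print(s['ee_pos'],yaw(s),s['joints'])
E
```

```text
[ 561.66926991 -384.10975759  142.44599486] -10.9163395162611 [-7.15595152e-01  4.38525400e-01  1.46098848e+00  1.25713323e-05
  1.24312865e+00  1.04572343e+00]
```

View pics/w6.png

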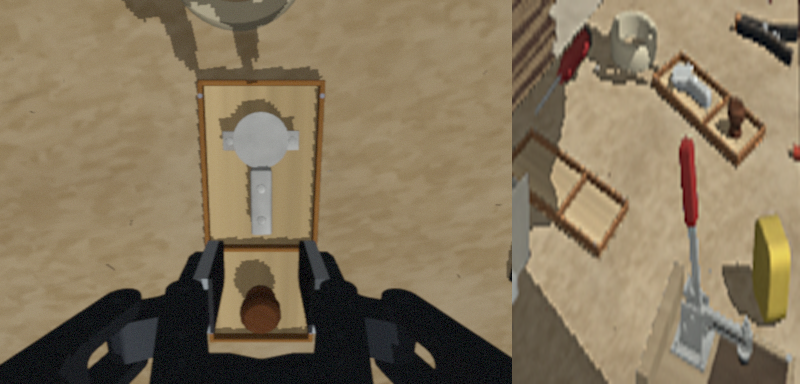

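Kit 1 is done: the hinge lies flat in the long bay with its cup at (260,140), and the knob stands at (262,310). Next is hinge 1, so I'll check the drawer clearance first.

```bash
python3 - <<'E'
from h import *
S=1.5625
def tri(a,b):
    A=[]
    pr=[]
    for n,uv in(("top",a),("side",b)):
        c=eyes.get_calibration(n); K=np.array([[c['fx'],0,c['cx']],[0,c['fy'],c['cy']],[0,0,1]])
        pr.append(K@np.c_[cv2.Rodrigues(c['rvec'])[0],c['tvec']])
    X=cv2.triangulatePoints(pr[0],pr[1],np.array(a,float)/S,np.array(b,float)/S); return (X[:3]/X[3]).ravel().round()
print("handle",tri((232,262),(297,350)),"drawer corner R",tri((277,252),(328,275)),"cab corner",tri((56,218),(150,350)),"red tip",tri((373,368),(464,262)),"glue",tri((382,68),(282,204)))
s=manip.state(); print(go(s,[440,145,200],69.4))
E
```

```text
handle [551. 210.  43.] drawer corner R [551. 127. 142.] cab corner [596. 421. 149.] red tip [387.  -6. 165.] glue [807. -21. 152.]
(array([-219.1, -496.2,  -57.4]), np.float64(-80.3))
```

>>> carry_out --steps '[[[50,0,0,-34,0],[50,0,0,-34,0],[50,-19,-51.2,0,0],[50,-19,-51.2,0,0],[50,-19,-51.2,0,0]]]'

```text
time: 12.28
ee_pos: [534.0, -220.9, 209.3]
tcp_rot: [0.995, -0.095, -0.001, -0.001]
wrist_force: [1.7, 0.1, 0.0]
grip_width: 50.1
gripper_force: 0.0
```

>>> carry_out --steps '[[[50,-19,-51.2,0,0],[50,-19,-51.2,0,0],[50,-19,-51.2,0,0],[50,-19,-51.2,0,0],[50,-19,-51.2,0,0]]]'

```text
time: 12.9
ee_pos: [489.0, 48.2, 209.8]
tcp_rot: [0.995, -0.095, -0.001, 0.0]
wrist_force: [0.4, 0.1, 0.0]
grip_width: 50.2
gripper_force: 0.0
```

>>> carry_out --steps '[[[50,-19,-51.2,0,0],[50,-19,-51.2,0,0],[50,0,0,0,-10],[50,0,0,0,-10],[50,0,0,0,-10]]]'

```text
time: 13.52
ee_pos: [471.4, 154.5, 209.6]
tcp_rot: [0.986, 0.169, -0.002, 0.0]
wrist_force: [0.1, 0.2, 0.3]
grip_width: 49.9
gripper_force: 0.0
```

>>> carry_out --steps '[[[50,0,0,0,-10],[50,0,0,0,-10],[50,0,0,0,-10],[50,0,0,0,-10],[50,0,0,0,-10]]]'

```text
time: 14.15
ee_pos: [471.5, 154.2, 209.6]
tcp_rot: [0.822, 0.569, -0.001, -0.001]
wrist_force: [0.7, 0.3, -0.3]
grip_width: 49.9
gripper_force: 0.0
```

>>> carry_out --steps '[[[50,0,0,30,0],[50,0,0,30,0],[50,0,0,0,0],[50,0,0,0,0]]]'

```text
time: 14.65
ee_pos: [472.5, 154.3, 151.5]
tcp_rot: [0.824, 0.567, -0.0, -0.0]
wrist_force: [-0.2, -0.4, 0.0]
grip_width: 50.3
gripper_force: 0.0
```

```bash
python3 - <<'E'
from h import *
s=manip.state(); a=eyes.grab_frame("wrist"); cv2.imwrite("pics/w7.png",a)
print(s['ee_pos'],yaw(s))
E
```

```text
[472.51873826 154.32319591 151.51245358] 69.08807209202324
```

View pics/w7.png

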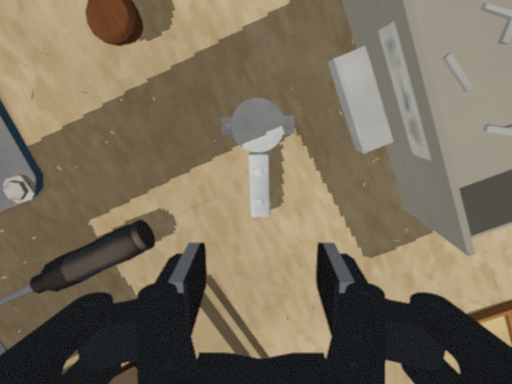

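The hinge cup is at (258,124) and its arm runs from (258.5,153) to (259.5,216). The drawer handle is at (335-390, 50-150), so I'll check its clearance in tool coordinates.

```bash
python3 - <<'E'
from h import *
s=manip.state()
c=ray("wrist",(258,124),12,1,s); e=ray("wrist",(259.5,216.5),17,1,s); q=ray("wrist",(258.5,154),17,1,s)
d=(c-e)[:2]; yw=np.degrees(np.arctan2(d[1],d[0])); p=(e+q)[:2]/2
print(c,e,q,np.linalg.norm(d),yw,p); print(go(s,[p[0],p[1],23.5],yw))
Q=R.from_quat(s['tcp_rot']).as_matrix()
for uv,z in [((330,65),120),((365,152),120),((345,0),142),((470,252),142)]:
    w=ray("wrist",uv,z,1,s); print(w.round(),(Q.T@(w-s['ee_pos'])).round())
E
```

```text
[488.46544302 204.90858425  12.        ] [463.3729882  136.28731532  17.        ] [480.8539283  183.98421144  17.        ] 73.06510685001622 69.91425960177776 [472.11345825 160.13576338]
(array([  4.9,  -3.1, 128.7]), np.float64(-0.8))
[530. 223. 120.] [85. 28. 32.]
[533. 182. 120.] [47. 47. 32.]
[536. 241. 142.] [104.  28.  10.]
[558. 129. 142.] [ 7. 89. 10.]
```

>>> carry_out --steps '[[[50,-3,-3,0,-0.8],[50,0,0,45,0],[50,0,0,45,0],[50,0,0,25,0],[50,0,0,13,0]]]'

```text
time: 15.32
ee_pos: [468.0, 152.5, 22.6]
tcp_rot: [0.82, 0.573, -0.0, -0.0]
wrist_force: [-0.4, -0.7, 0.9]
grip_width: 49.5
gripper_force: 0.0
```

>>> carry_out --steps '[[[5,0,0,0,0],[5,0,0,0,0],[5,0,0,0,0],[5,0,0,0,0],[5,0,0,0,0]]]'

```text
time: 15.95
ee_pos: [470.0, 152.8, 24.9]
tcp_rot: [0.82, 0.573, 0.001, 0.001]
wrist_force: [-0.1, 0.3, 6.4]
grip_width: 14.3
gripper_force: 61.2
```

>>> carry_out --steps '[[[5,0,0,-20,0],[5,0,0,-40,0],[5,0,0,-60,0],[5,0,0,-60,0],[5,0,0,0,0]]]'

```text
time: 16.58
ee_pos: [472.3, 153.2, 209.8]
tcp_rot: [0.82, 0.573, 0.006, 0.003]
wrist_force: [1.1, -0.5, 0.2]
grip_width: 14.3
gripper_force: 60.4
```

```bash
python3 - <<'E'
from h import *
s=manip.state(); print(s['ee_pos'],yaw(s)); 
c=np.array([662,-76.5]); print(go(s,[706-28,-77,210],0.8))
E
```

```text
[472.29936076 153.23248319 209.84255984] 69.89729812482688
(array([-145.5,  272.3,    1.9]), np.float64(69.1))
```

>>> carry_out --steps '[[[5,0,0,0,10],[5,0,0,0,10],[5,0,0,0,10],[5,0,0,0,10],[5,0,0,0,10]]]'

```text
time: 17.2
ee_pos: [467.7, 152.4, 201.9]
tcp_rot: [0.985, 0.17, -0.001, -0.0]
wrist_force: [-0.4, 0.3, -0.5]
grip_width: 14.2
gripper_force: 60.3
```

>>> carry_out --steps '[[[5,0,0,0,10],[5,0,0,0,9.1],[5,33.8,38.8,0,0],[5,33.8,38.8,0,0],[5,33.8,38.8,0,0]]]'

```text
time: 17.82
ee_pos: [571.7, 36.6, 202.0]
tcp_rot: [1.0, 0.007, -0.001, -0.0]
wrist_force: [1.0, 1.5, -0.4]
grip_width: 13.8
gripper_force: 60.4
```

>>> carry_out --steps '[[[5,33.8,38.8,0,0],[5,33.8,38.8,0,0],[5,33.8,38.8,0,0],[5,0,0,40,0],[5,0,0,40,0]]]'

```text
time: 18.45
ee_pos: [674.2, -78.2, 120.9]
tcp_rot: [1.0, 0.006, -0.0, -0.0]
wrist_force: [-0.6, -0.8, -0.9]
grip_width: 14.0
gripper_force: 60.3
```

>>> carry_out --steps '[[[5,0,0,40,0],[5,0,0,0,0],[5,0,0,0,0]]]'

```text
time: 18.82
ee_pos: [674.9, -77.5, 84.1]
tcp_rot: [1.0, 0.007, 0.0, 0.0]
wrist_force: [0.2, -0.0, 0.3]
grip_width: 14.2
gripper_force: 60.3
```

```bash
python3 - <<'E'
from h import *
s=manip.state(); a=eyes.grab_frame("wrist"); cv2.imwrite("pics/w8.png",a)
print(s['ee_pos'],yaw(s))
E
```

```text
[674.94220189 -77.47142119  84.11039758] 0.7901272193708443
```

View pics/w8.png

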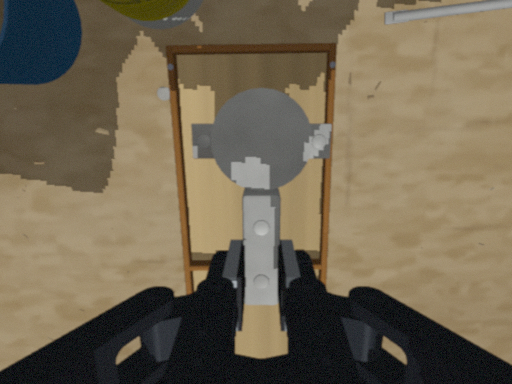

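The hinge is over the long bay. The tray's far corners are at (168,45) and (336,45), and the divider is near row 265. The hinge needs a small shift to the left.

```bash
python3 - <<'E'
from h import *
s=manip.state()
a=ray("wrist",(168,45),12,1,s);b=ray("wrist",(336,45),12,1,s);c=ray("wrist",(188,266),12,1,s);d=ray("wrist",(323,266),12,1,s)
print(a,b,c,d,np.linalg.norm(a-b))
m=(a+b)/2;n=(c+d)/2; u=(m-n)[:2]; L=np.linalg.norm(u);u/=L; yw=np.degrees(np.arctan2(u[1],u[0])); e=(b-a)[:2]; print("yaw",yw,"edge yaw",np.degrees(np.arctan2(e[0],-e[1])*-1),L)
print("grasp target",m[:2]-u*(67+28),go(s,[*(m[:2]-u*(67+28)),28],yw),"sq",m[:2]-u*176)
E
```

```text
[772.50673643 -25.96779196  12.        ] [ 773.75078978 -116.35221044   12.        ] [641.50621858 -30.81161357  12.        ] [ 642.64339695 -117.69772225   12.        ] 90.3929796743728
yaw 1.3527130520630044 edge yaw -0.788570717562752 131.09048849236447
grasp target [678.15523832 -73.40267602] (array([ 2.2, -4.2, 57.4]), np.float64(-0.6)) sq [597.17781193 -75.31485139]
```

>>> carry_out --steps '[[[5,2,-4,25,0],[5,0,0,20,0],[5,0,0,10.5,0],[5,0,0,0,0],[5,0,0,0,0]]]'

```text
time: 19.5
ee_pos: [677.1, -73.6, 29.0]
tcp_rot: [1.0, 0.007, 0.001, 0.0]
wrist_force: [-2.1, 0.5, 4.8]
grip_width: 14.2
gripper_force: 61.0
```

>>> carry_out --steps '[[[34,0,0,0,0],[34,0,0,0,0],[34,0,0,0,0],[34,0,0,-25,0],[34,0,0,-50,0]]]'

```text
time: 20.12
ee_pos: [674.0, -72.9, 100.1]
tcp_rot: [1.0, 0.007, -0.003, -0.001]
wrist_force: [-0.1, -0.4, -0.4]
grip_width: 34.1
gripper_force: 0.0
```

>>> carry_out --steps '[[[60,0,0,-60,0],[60,0,0,-50,0],[60,0,0,0,0],[60,0,0,0,0]]]'

```text
time: 20.62
ee_pos: [676.2, -73.3, 212.4]
tcp_rot: [1.0, 0.007, -0.0, -0.0]
wrist_force: [-1.4, -0.8, -0.4]
grip_width: 59.7
gripper_force: 0.0
```

```bash
python3 - <<'E'
from h import *
s=manip.state(); a=eyes.grab_frame("wrist"); cv2.imwrite("pics/w9.png",a)
print(s['ee_pos'],yaw(s)); print(go(s,[423,302,210],60))
E
```

```text
[676.21756206 -73.34578905 212.41525019] 0.7848502858903593
(array([-248.1, -378.8,    2.5]), np.float64(-59.2))
```

View pics/w9.png

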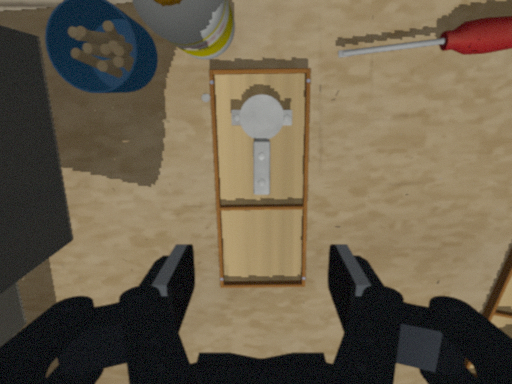

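Hinge 2 lies flat in the long bay, with its cup at (262,117). The square bay's near corners are at (221,284) and (305,284). Next is the knob.

```bash
python3 - <<'E'
from h import *
s=manip.state()
a=ray("wrist",(221,285),12,1,s);b=ray("wrist",(305,285),12,1,s);c=ray("wrist",(219.5,207),12,1,s);d=ray("wrist",(304,207),12,1,s)
print(a,b,c,d,(a+b+c+d)/4)
E
```

```text
[552.72032122 -31.5014029   12.        ] [ 553.94585671 -121.71123144   12.        ] [640.63488028 -31.69896685  12.        ] [ 641.7785266  -116.34924656   12.        ] [597.2698962  -75.31521194  12.        ]
```

>>> carry_out --steps '[[[60,-31,-47.4,0,0],[60,-31,-47.4,0,0],[60,-31,-47.4,0,0],[60,-31,-47.4,0,0],[60,-31,-47.4,0,0]]]'

```text
time: 21.3
ee_pos: [515.8, 162.6, 210.5]
tcp_rot: [1.0, 0.007, -0.002, 0.0]
wrist_force: [0.4, 0.3, 0.4]
grip_width: 60.1
gripper_force: 0.0
```

>>> carry_out --steps '[[[60,-31,-47.4,0,0],[60,-31,-47.4,0,0],[60,-31,-47.4,0,0],[60,0,0,0,0],[60,0,0,0,0]]]'

```text
time: 21.92
ee_pos: [422.7, 301.9, 211.3]
tcp_rot: [1.0, 0.007, -0.001, 0.001]
wrist_force: [0.5, -0.7, -0.3]
grip_width: 60.1
gripper_force: 0.0
```

```bash
python3 - <<'E'
from h import *
s=manip.state(); a=eyes.grab_frame("wrist"); cv2.imwrite("pics/w10.png",a)
print(s['ee_pos'],yaw(s))
E
```

```text
[422.6802173  301.87862037 211.2825778 ] 0.8408251078462219
```

View pics/w10.png

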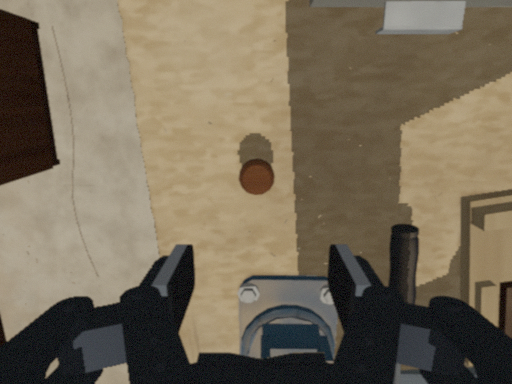

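The knob is at (257,176), and the vise plate starts at row 275, about 90 mm behind it, so there's room to descend.

```bash
python3 - <<'E'
from h import *
s=manip.state()
k=ray("wrist",(257,176.5),26,1,s);print(k,go(s,[k[0],k[1],22],.8),[ray("wrist",(265,325),z,1,s).round() for z in(50,100)])
E
```

```text
[423.19054446 305.25809756  26.        ] (array([  0.3,  -4. , 189.6]), np.float64(-0.0)) [array([279., 296.,  50.]), array([316., 297., 100.])]
```

>>> carry_out --steps '[[[60,0,-3.5,60,0],[60,0,0,60,0],[60,0,0,40,0],[60,0,0,28,0],[60,0,0,0,0]]]'

```text
time: 22.6
ee_pos: [421.8, 303.3, 22.0]
tcp_rot: [1.0, 0.006, -0.003, 0.002]
wrist_force: [-0.6, 0.1, 0.3]
grip_width: 59.7
gripper_force: 0.0
```

>>> carry_out --steps '[[[20,0,0,0,0],[20,0,0,0,0],[20,0,0,0,0],[20,0,0,0,0],[20,0,0,0,0]]]'

```text
time: 23.22
ee_pos: [424.9, 306.4, 26.7]
tcp_rot: [1.0, 0.007, 0.002, -0.001]
wrist_force: [0.7, -2.7, 6.5]
grip_width: 31.3
gripper_force: 60.0
```

>>> carry_out --steps '[[[20,0,0,-20,0],[20,0,0,-40,0],[20,0,0,-60,0],[20,0,0,-60,0],[20,0,0,0,0]]]'

```text
time: 23.85
ee_pos: [426.5, 307.8, 211.7]
tcp_rot: [1.0, 0.007, 0.006, -0.003]
wrist_force: [0.3, 0.1, -0.2]
grip_width: 31.2
gripper_force: 59.7
```

```bash
python3 - <<'E'
from h import *
s=manip.state(); print(s['ee_pos'],yaw(s),go(s,[597.2,-75.3,203],.8))
E
```

```text
[426.45041372 307.82084291 211.70521299] 0.8084064085171441 (array([165.2, 385.5,   8.3]), np.float64(0.0))
```

>>> carry_out --steps '[[[20,21.2,47.9,0,0],[20,21.2,47.9,0,0],[20,21.2,47.9,0,0],[20,21.2,47.9,0,0],[20,21.2,47.9,0,0]]]'

```text
time: 24.48
ee_pos: [532.4, 66.4, 204.0]
tcp_rot: [1.0, 0.007, -0.0, -0.0]
wrist_force: [0.4, -0.5, 0.0]
grip_width: 31.2
gripper_force: 59.7
```

>>> carry_out --steps '[[[20,21.2,47.9,0,0],[20,21.2,47.9,0,0],[20,21.2,47.9,0,0],[20,0,0,40,0],[20,0,0,40,0]]]'

```text
time: 25.1
ee_pos: [597.9, -75.8, 123.2]
tcp_rot: [1.0, 0.006, 0.0, -0.0]
wrist_force: [-0.3, 0.4, -0.5]
grip_width: 31.0
gripper_force: 59.7
```

>>> carry_out --steps '[[[20,0,0,40,0],[20,0,0,0,0],[20,0,0,0,0],[20,0,0,0,0]]]'

```text
time: 25.6
ee_pos: [599.7, -75.3, 87.2]
tcp_rot: [1.0, 0.007, 0.002, 0.0]
wrist_force: [0.6, -0.1, 0.5]
grip_width: 31.5
gripper_force: 59.7
```

```bash
python3 - <<'E'
from h import *
for i in range(2):
    s=manip.state(); a=eyes.grab_frame("wrist"); print(s['ee_pos'],yaw(s),go(s,[597.2,-75.3,27.5],.8))
cv2.imwrite("pics/w11.png",a)
E
```

```text
[599.70386563 -75.25937416  87.22386913] 0.7966010144582175 (array([-2.7, -0.1, 59.7]), np.float64(-0.0))
[599.59906609 -75.23871985  87.12528179] 0.7975003608356446 (array([-2.6, -0. , 59.6]), np.float64(-0.0))
```

View pics/w11.png

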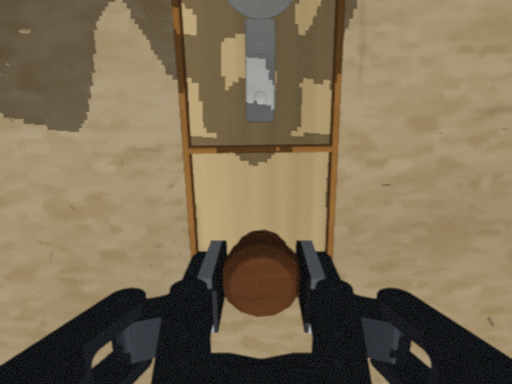

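The knob is upright and centred over the square bay (walls at columns 190 to 333). I'll lower it and release.

>>> carry_out --steps '[[[20,-2,0,25,0],[20,0,0,20,0],[20,0,0,10.5,0],[20,0,0,0,0],[20,0,0,0,0]]]'

```text
time: 26.32
ee_pos: [596.3, -74.9, 30.7]
tcp_rot: [1.0, 0.007, -0.0, -0.0]
wrist_force: [-6.6, 2.0, 10.2]
grip_width: 31.4
gripper_force: 61.2
```

>>> carry_out --steps '[[[48,0,0,0,0],[48,0,0,0,0],[48,0,0,0,0],[48,0,0,-25,0],[48,0,0,-50,0]]]'

```text
time: 26.95
ee_pos: [593.8, -74.5, 102.1]
tcp_rot: [1.0, 0.007, -0.003, -0.001]
wrist_force: [1.3, -0.5, 0.2]
grip_width: 48.1
gripper_force: 0.0
```

>>> carry_out --steps '[[[48,0,0,-60,0],[48,0,0,-50,0],[48,-50,0,0,0],[48,0,0,0,0],[48,0,0,0,0]]]'

```text
time: 27.58
ee_pos: [546.4, -75.8, 214.3]
tcp_rot: [1.0, 0.007, 0.0, 0.0]
wrist_force: [0.1, -0.2, 0.9]
grip_width: 48.0
gripper_force: 0.0
```

```bash
python3 - <<'E'
from h import *
s=manip.state(); a=eyes.grab_frame("wrist"); b=eyes.grab_frame("side"); b=b[130:230,200:360]
b=cv2.resize(b,(288,384),interpolation=cv2.INTER_CUBIC)
cv2.imwrite("pics/w12.png",np.hstack([a,b])); print(s['ee_pos'],s['time'])
E
```

```text
[546.37371158 -75.77628835 214.33544721] 27.575
```

View pics/w12.png

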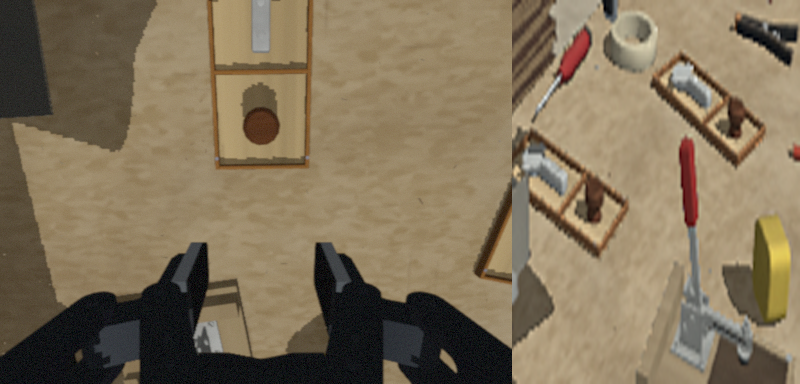

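Both kits are in place: the second knob stands at (261,126) in the square bay, and the side view shows both trays complete.

```bash
python3 -c "
from bench import manip
print(manip.finish_job())"
```

```text
the job is handed in; nothing more can be done
None
```

Both trays now hold one flat hinge and one upright knob, the first kit finished before the second was started; I handed the job in at about 28 s of robot time, and no verdict came back.

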